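# Offer the valve ball in the strainer dish

## Task

The white sealing ball of the drain valve lies loose in the sink's strainer dish: lift the dish by its hoop off the shelf, then, in the air, turn it a quarter turn so that the hoop, which now runs square to the shelf's front edge, runs parallel to that edge and the fitter standing there can reach in under the arch. Keep the dish level and move it smoothly, so that the ball stays in the middle and never rolls off to knock its sealing face on the rim, do not touch the ball, and leave everything else where it is. Finish while still holding the dish level and still, a hand's breadth above the shelf (about 10 cm) and over the middle of the front edge, with the ball at rest in the middle.

Things in the scene. Friction and masses are not known exactly. Their poses are not given: they have to be found in the camera images.
- dish_grip (a point): centre of the black flat-sided grip at the top of the hoop of the round stainless strainer dish (0.2-0.35 kg). Grip: 64 mm along the dish's x axis, 16 mm wide (y), 22 mm tall, 118 mm above the dish's underside, straight over its middle. Hoop: rod arch in the dish's x-z plane, legs at the rim, x = +-69 mm. At the start x is within 0.2 rad of square to the shelf's front edge
- dish_seat (a point): deepest point, in the middle, of the dish's hollow, 5 mm above its underside, 113 mm below dish_grip, same axes (z up). The dish is 148 mm across and stands on the shelf; its rim is 24 mm high. Shallow hollow: slope 0.06 within 15 mm of the middle, 0.17 out to 36 mm, 0.33 out to 62 mm, then a 6 mm lip
- ball_center (a point): centre of the smooth white plastic valve ball, 32 mm across, 38 g, lying loose in the middle of the dish's hollow, below the grip; it rolls freely when the dish is tilted or jerked. Its axes mean nothing
- shelf_front (a point): middle of the upper front edge of the particleboard pull-out shelf, 480 x 540 mm, fixed on the bench, its top 30 mm above it. The front edge is the 480 mm one with white edging and a small white latch near one corner; it runs along this point's x axis; the shelf reaches 540 mm from it towards +y, -y points outwards; z up
- caddy_mid (a point): bystander: lime plastic caddy 200 x 100 x 95 mm with an arched handle to 150 mm, filled with a white jar and a carton, at the rear of the shelf; this point is on its centre line 48 mm above its underside
- spray_bottle_mid (a point): bystander: empty clear trigger spray bottle, 70 mm across and 205 mm tall, white head, at the rear of the shelf; this point is on its centre line 80 mm above its underside
- scouring_tin_mid (a point): bystander: stainless scouring-powder tin with a twist cap, 72 mm across and 120 mm tall, on the shelf; this point is on its centre line 60 mm above its underside
- dish_brush_mid (a point): bystander: wooden-handled round dish brush, 250 mm long, 40 mm tall, lying along the side of the shelf; this point is about its middle, 15 mm above the shelf; its x axis runs along the handle towards the head
- valve_body_mid (a point): bystander: white plastic drain-valve body, an upright open pipe piece 60 mm across and 62 mm tall with a side stub reaching 45 mm along its x axis, on the shelf; this point is on its centre line 30 mm above its underside
- slip_nut: bystander: white plastic pipe nut, a ring 54 mm across, 16 mm tall, lying on the shelf near its front; origin at the centre of its underside
- wrench: bystander: steel open-ended wrench 220 mm long lying on the bench beyond the shelf's front edge; origin at its middle, underside

How it is judged:
On the way, in this order (a step that is already met when the one before it is completed fails the run):
1. the dish is lifted clear of the shelf, more than 25 mm, before it has been turned half of the way (z of dish_seat in the frame of shelf_front above 0.03 m and angle between the x axis of dish_seat and the x axis of shelf_front, either way round above 0.75 rad and contact force between the fingers and dish above 1 N and contact force between dish and shelf below 0.1 N), for 0.1 s.
2. in the air, the dish is turned until its hoop runs parallel to the shelf's front edge, with the ball still in the middle (z of dish_seat in the frame of shelf_front above 0.03 m and angle between the x axis of dish_seat and the x axis of shelf_front, either way round below 0.14 rad and horizontal distance between ball_center and dish_seat below 0.03 m and contact force between the fingers and dish above 1 N and contact force between dish and shelf below 0.1 N), for 0.2 s.
At the end, for the whole second after the job is handed in: Dish still held, off the shelf: middle within 60 mm along and across of the front edge's middle, 60-165 mm above it; hoop parallel to the edge within 8 deg; level within 4 deg; still; ball at rest within 15 mm of the hollow's middle, fingers not on it; bystanders within 30 mm of their starts (contact force between the fingers and dish above 1 N and contact force between dish and shelf below 0.1 N and z of dish_seat in the frame of shelf_front between 0.06 and 0.165 m and x of dish_seat in the frame of shelf_front between -0.06 and 0.06 m and y of dish_seat in the frame of shelf_front between -0.06 and 0.06 m and angle between the x axis of dish_seat and the x axis of shelf_front, either way round below 0.14 rad and angle between dish_seat's own z axis and vertical below 0.07 rad and horizontal distance between ball_center and dish_seat below 0.015 m and distance between ball_center and dish_seat below 0.03 m and contact force between the fingers and ball below 0.1 N and linear speed of dish below 0.02 m/s and angular speed of dish below 0.15 rad/s and linear speed of ball below 0.03 m/s and distance of each of caddy_mid, spray_bottle_mid, scouring_tin_mid, dish_brush_mid, valve_body_mid, slip_nut, wrench from where it was at the start of the episode below 0.03 m); the arm keeps its last pose, push and grip.
It fails at once if the ball rolls more than 30 mm from the middle of the dish (horizontal distance between ball_center and dish_seat above 0.03 m).
It fails at once if the dish is tipped by more than 10 degrees (angle between dish_seat's own z axis and vertical above 0.175 rad).
It fails at once if the robot touches the ball (contact force between the arm and ball above 0.5 N).
It fails at once if a bystander is moved more than 30 mm (distance of any of caddy_mid, spray_bottle_mid, scouring_tin_mid, dish_brush_mid, valve_body_mid, slip_nut, wrench from where it was at the start of the episode above 0.03 m).
It also fails if it takes over 58 s, if anything falls off the work surface, if the arm or the gripper's body presses on something with over 40 N, if the wrist force passes 120 N, or if a joint passes its speed limit or range.

## Robot

A 6-joint arm with a two-finger parallel gripper is mounted at the origin on the work surface. World frame = base frame: x ahead of the robot, y to its left, z up, the work surface at z = 0. Lengths are in m, angles in rad, forces in N, time in s.
With the tool pointing down it reaches from about 0.275 to 0.725 m from the base axis. Payload 5.6 kg.
Tool frame: the origin (TCP) lies at the very end of the fingers, on their centre line; the grasp point (between the pads) lies 19 mm behind it; z points along the fingers, y is the direction in which the jaws open and shut (so a half turn about z gives the same grasp; the last joint's range is limited). The gripper opens to 85 mm and grips with 20 to 120 N. Pads are 22 mm wide; open, the fingers measure 114 mm over their backs; the gripper's body (76 mm by 85 mm) begins 54 mm behind the grasp point. The pads swing forward as they close: fully open they stand 13 mm farther back than shut.
Start: joints at [-0.951, 0.255, 0.108, 0, -1.424, -0.285], TCP at [0.181, -0.519, 0.231] pointing down, gripper open.
Joint ranges: [-2.95, 2.95], [-1.21, 1.97], [-1.09, 1.5], [-2.87, 1.71], [-2.94, -0.07], [-3.05, 3.05]. Speed limits (rad/s): [2.57, 2.57, 3.14, 3.14, 3.14, 3.14].

## Interface

Orientations are given as a rotation vector (axis times angle).
In Python, from bench import ctrl, optics, ticket gives the robot as it stands. The module is installed in compiled form; this text tells all that it offers.
- The arm moves only by the shell command python3 -m pendant 'ROWS' [FORCE]. ROWS is JSON, a list of rows, each an object of numbers: "tx", "ty", "tz": the shift along the tool's x, y, z in cm; "wx", "wy", "wz": the turn, a rotation vector about the tool's x, y, z in degrees; "hand": the opening, from -1 (shut) to 1 (fully open). In form: [{"tx": .., "ty": .., "tz": .., "wx": .., "wy": .., "wz": .., "hand": ..}, ...]. A call has 1 to 12 rows; each row is the pose to reach, as a shift and turn from the pose commanded when the call began, along the tool's axes at that moment; what a row does not reach only later rows make up. A row lasts 1/8 s, in which the tool goes at most 62.5 mm and 10.7 degrees, less where a joint would pass 70% of its speed; a pose out of reach is approached as far as the arm can. A call with a gripper value outside its range is refused whole. The fingers move at their own pace and stop on an object; FORCE is the grip in N (left out, the last holds). Time passes only in rows, so rows that repeat a pose let the fingers close. It gives the time, the measured TCP pose, the force and the opening at its end, in the units of the state.
- ctrl.observe(): the state, without advancing time (a new reading comes with each control period).
- optics.capture(name): name is "side" or "top"; returns the picture (384x512x3 uint8, red, green, blue); there is no depth.
- optics.camera_info(name): a dict with "mtx" (3x3 intrinsics, pixels), "D" ([k1, k2, p1, p2, k3] as OpenCV has them; the pictures are not rectified), "extrinsics" (4x4, takes a point from world to camera coordinates). Camera axes: x right, y down, z forward; pixel columns grow to the right and rows downward; lengths in m; the calibration is good to about 2 mm. A picture is of the moment at which its call begins. camera_info takes no time and is no camera call.
- ticket.hand_in(): hands the job in, once; it reports no verdict.
The state is a dict: "clock": time; "qpos": joint angles; "qvel": joint speeds; "joint_efforts": joint torques, N m; "tool_pos": TCP position; "ee_rot": TCP orientation; "contact_force": force on the tool from outside, world axes, zero at the start; "moment": the same for the moment, N m; "grip_width": opening from 0.0 (shut) to 1.0 (fully open).
Only numpy, scipy, OpenCV 4.12 (cv2) and the standard library are available. Lean on these libraries where they do the work, as an engineer would, in place of code of your own. Each camera call takes 0.05 s, during which the arm holds its last target. There are 200 camera calls.

## Working session

There is one attempt and no reset: what is moved stays moved. The work goes in short steps, Python scripts to look and compute and a shell command to move; the robot and the scene stay as the last step left them, time stands still between calls to the robot, and variables do not carry over. Pictures are saved under pics/ and viewed, about 8 in all and at most 12, crops included, and the job is handed in when it is done.

```bash
mkdir -p pics; python3 - <<'E'
from bench import ctrl, optics
import cv2, numpy as np
np.set_printoptions(precision=4,suppress=True)
for n in ("top","side"):
    im=optics.capture(n); cv2.imwrite(f"pics/{n}0.png",cv2.cvtColor(im,cv2.COLOR_RGB2BGR))
    i=optics.camera_info(n); print(n,np.array(i["mtx"]),i["D"],np.array(i["extrinsics"]))
s=ctrl.observe(); print(s)
a=cv2.imread("pics/top0.png");cv2.imwrite("pics/top0b.png",cv2.resize(a,(800,600)))
a=cv2.imread("pics/side0.png");cv2.imwrite("pics/side0b.png",cv2.resize(a,(800,600)))
E
```

```text
top [[372.989    0.     257.914 ]
 [  0.     372.989  186.8866]
 [  0.       0.       1.    ]] [-0.0387  0.      0.      0.      0.    ] [[-0.028  -0.9995  0.0141 -0.0654]
 [-0.9926  0.0261 -0.1186  0.5873]
 [ 0.1181 -0.0173 -0.9928  0.959 ]
 [ 0.      0.      0.      1.    ]]
side [[480.4665   0.     249.4078]
 [  0.     480.4665 193.8296]
 [  0.       0.       1.    ]] [0.0375 0.     0.     0.     0.    ] [[-0.774  -0.6331 -0.0081  0.368 ]
 [-0.3679  0.46   -0.8081  0.3276]
 [ 0.5153 -0.6225 -0.589   0.9764]
 [ 0.      0.      0.      1.    ]]
{'clock': 0.1, 'qpos': array([-0.9514,  0.2557,  0.1071, -0.0004, -1.4239, -0.2846]), 'qvel': array([-0.0005, -0.0008,  0.0053,  0.002 ,  0.0009, -0.0013]), 'joint_efforts': array([ -0.0037, -38.7601,  23.8474,   5.3779,  -0.0038,  -0.    ]), 'tool_pos': array([ 0.1806, -0.519 ,  0.2305]), 'ee_rot': array([ 0.5233, -3.0973, -0.0027]), 'contact_force': array([0.5032, 0.4546, 0.245 ]), 'moment': array([-0.0411,  0.0465,  0.0036]), 'grip_width': 1.0010201305753008}
```

View pics/top0b.png

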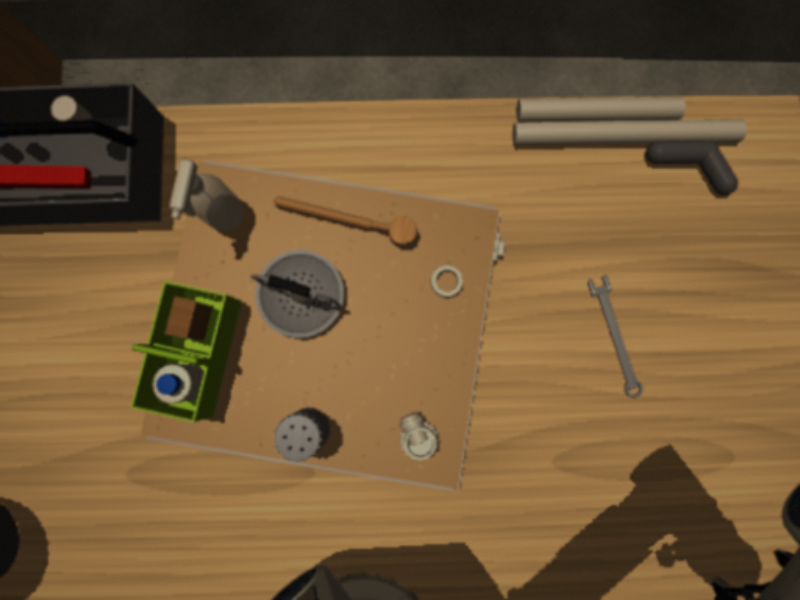

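View pics/side0b.png

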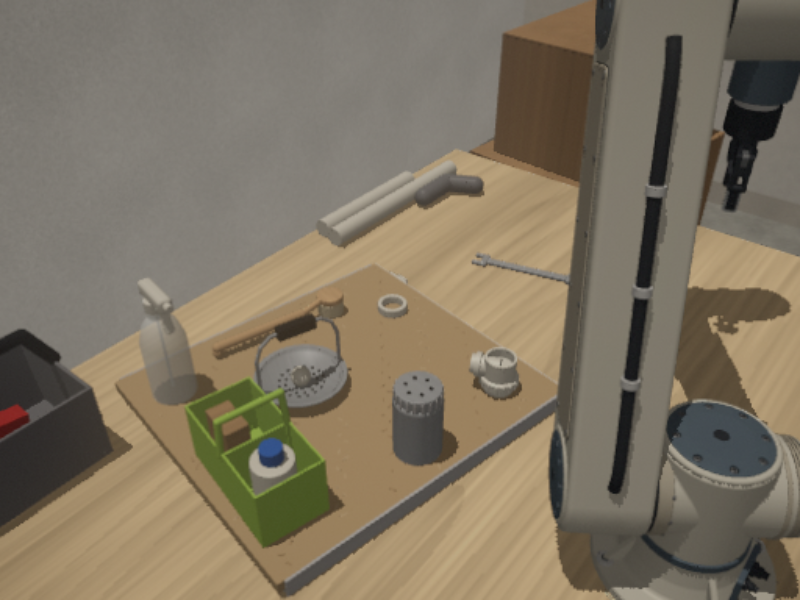

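The top view shows the dish at about (300,294) with its grip at (289,287), and the front edge runs from (498,210) to (461,488) with the latch at the upper right. The side view shows the grip at (296,328) and the ball at (303,378). Next I'll measure them.

```bash
cat > h.py <<'E'
import cv2, numpy as np
from bench import ctrl, optics
from scipy.spatial.transform import Rotation as R
np.set_printoptions(precision=4,suppress=True)
def cam(n):
    i=optics.camera_info(n); return np.array(i["mtx"]),np.array(i["D"]),np.array(i["extrinsics"])
def ray(n,p):
    K,D,E=cam(n); u=cv2.undistortPoints(np.array([[p]],float),K,D)[0,0]
    return -E[:3,:3].T@E[:3,3], E[:3,:3].T@np.array([u[0],u[1],1])
def onz(n,p,z):
    c,d=ray(n,p); return c+d*(z-c[2])/d[2]
def two(p,q):
    c,d=ray("top",p); e,f=ray("side",q)
    s,t=np.linalg.lstsq(np.stack([d,-f],1),e-c,rcond=None)[0]
    a,b=c+s*d,e+t*f; return (a+b)/2,np.linalg.norm(a-b)
def proj(n,P):
    K,D,E=cam(n); return cv2.projectPoints(np.array(P,float).reshape(-1,1,3),cv2.Rodrigues(E[:3,:3])[0],E[:3,3],K,D)[0][:,0]
def blob(mask,box):
    x0,y0,x1,y1=box; m=np.zeros(mask.shape,np.uint8); m[y0:y1,x0:x1]=mask[y0:y1,x0:x1]
    n,l,s,c=cv2.connectedComponentsWithStats(m); k=1+np.argmax(s[1:,4]); return c[k],(l==k).astype(np.uint8),s[k]
E
python3 - <<'E'
from h import *
k=.64
# shelf front corners
a=onz("top",(498*k,210*k),.03); b=onz("top",(461*k,488*k),.03); print("corners",a,b,"len",np.linalg.norm(a-b),"mid",(a+b)/2)
c=onz("top",(146*k,437*k),.03);print("rear",c,np.linalg.norm(c-b))
ex=(a-b)/np.linalg.norm(a-b);print("edge ang",np.degrees(np.arctan2(ex[1],ex[0])))
T=cv2.imread("pics/top0.png");S=cv2.imread("pics/side0.png")
for n,I,box,z in (("top",T,(160,170,222,202),.148),("side",S,(160,195,215,225),.148)):
    g=I.max(2); m=(g<50).astype(np.uint8); p,l,s=blob(m,box)
    l=cv2.morphologyEx(l,cv2.MORPH_OPEN,np.ones((3,3),np.uint8))
    r=cv2.minAreaRect(cv2.findNonZero(l)); print(n,p,s,r, onz(n,r[0],z))
    q=cv2.boxPoints(r); w=np.array([onz(n,x,z+.0) for x in q]); print(w)
    d=max([w[1]-w[0],w[2]-w[1]],key=np.linalg.norm); print("len",np.linalg.norm(d),"ang",np.degrees(np.arctan2(d[1],d[0])))
    if n=="top": pt=r[0]
    else: print("tri",two(pt,r[0]))
x=cv2.resize(T[165:225,150:235],None,fx=5,fy=5,interpolation=2); y=cv2.resize(S[190:270,150:230],None,fx=4,fy=4,interpolation=2)
c=np.zeros((330,780,3),np.uint8); c[:300,:425]=x; c[:320,430:750]=y; cv2.imwrite("pics/crop1.png",c)
E
```

```text
corners [ 0.7262 -0.2519  0.03  ] [ 0.256  -0.1684  0.03  ] len 0.47756754720685335 mid [ 0.4911 -0.2102  0.03  ]
rear [0.3531 0.3552 0.03  ] 0.5325288593649166
edge ang -10.060753162861827
top [190.1358 186.5031] [165 176  53  23 324] ((191.46302795410156, 187.07765197753906), (43.81023025512695, 10.404393196105957), 25.463348388671875) [0.5755 0.0774 0.148 ]
[[0.5881 0.1294 0.148 ]
 [0.6103 0.1188 0.148 ]
 [0.563  0.0257 0.148 ]
 [0.5411 0.0365 0.148 ]]
len 0.10443936424227823 ang -116.95988393167603Traceback (most recent call last):
  File "<stdin>", line 9, in <module>
  File "h.py", line 20, in blob
    n,l,s,c=cv2.connectedComponentsWithStats(m); k=1+np.argmax(s[1:,4]); return c[k],(l==k).astype(np.uint8),s[k]
                                                     ~~~~~~~~~^^^^^^^^^
    return _wrapfunc(a, 'argmax', axis=axis, out=out, **kwds)
    return bound(*args, **kwds)
ValueError: attempt to get argmax of an empty sequence
```

```bash
python3 - <<'E'
from h import *
T=cv2.imread("pics/top0.png");S=cv2.imread("pics/side0.png")
print(T.max(2)[178:198,168:206:2]); print(S.max(2)[198:220:2,170:208:2])
x=cv2.resize(T[165:225,150:235],None,fx=5,fy=5,interpolation=2); y=cv2.resize(S[190:270,150:230],None,fx=4,fy=4,interpolation=2)
c=np.zeros((330,780,3),np.uint8); c[:300,:425]=x; c[:320,430:750]=y; cv2.imwrite("pics/crop1.png",c)
E
```

```text
[[ 89  93  38  16  19  23  43  63  48  96 101 111  89  96 111 101 102  95
   96]
 [ 66  82  32  22  20  19  22  29  27  67  74 108  99 106 106  85 104  87
   90]
 [ 47  65  24  21  21  21  21  17  17  31  37  86 105 113 108  79 105  91
   93]
 [ 42  50  17  16  20  19  21  21  18  19  19  49  77  99 109  99 108 100
  100]
 [ 54  43  21  17  17  19  21  21  22  20  20  24  37  61  88 109 106 102
  102]
 [ 71  60  32  25  17  15  17  19  20  20  22  19  19  27  50  87  96  89
   97]
 [ 79  78  50  37  28  22  22  18  20  18  22  21  20  19  23  54  92  86
   92]
 [ 81  87  72  52  46  31  39  38  28  17  21  22  20  22  14  45 100  97
   99]
 [ 83  89  87  77  72  43  40  57  58  29  17  18  21  21  14  64 103 100
  103]
 [ 82  89  90  91  89  70  50  55  70  50  32  21  18  20  14  68 107  97
   94]
 [ 82  88  90  92  95  91  81  67  58  59  52  44  26  15  10  52 100  85
   79]
 [ 83  89  91  93  95  97 100  89  58  63  61  59  49  32  15  42  90  66
   73]
 [ 82  88  89  91  94  96  99 102  88  79  61  63  61  50  37  42  71  51
   77]
 [ 82  87  89  90  94  87  87 103  98  95  62  
[... 712 characters left out ...]
 164 156 148 135 102  83  66  60  74 117 106
  102]
 [156 155 155 163 163 161 153 142 115  87  64  58  57  60  58  56  99 100
   88]
 [157 162 164 157 148 133 102  67  59  59  59  60  57  55  56  54  99 155
  150]
 [161 152 142 108  69  61  59  59  58  57  56  55  53  56  54  53  87 156
  155]
 [134 118 101  57  58  58  56  55  57  56  54  55  54  54  56  87 140 156
  155]
 [ 96 118 104  67  58  55  56  55  55  52  53  52  60 114 142 155 155 156
  156]
 [ 98 107 122 107  56  54  53  53  54  54  94 136 155 154 155 156 156 154
  155]
 [107 111  96 130  55  53  52  86 136 147 153 150 156 155 155 156 155 155
  155]
 [117 125 154 155 132 115 143 155 155 156 155 155 151 151 155 155 155 155
  156]]
```

View pics/crop1.png

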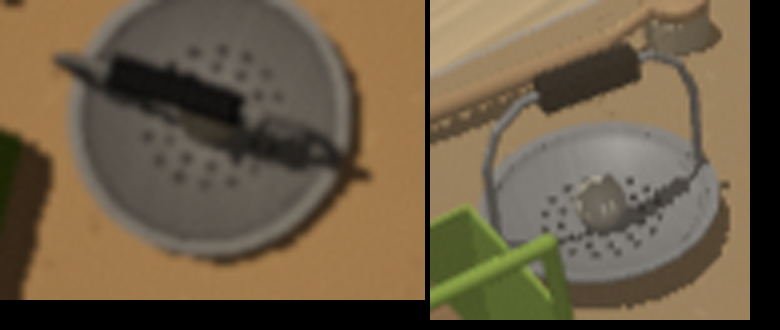

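The crop shows the grip from (107,55) to (243,122), slanting about 18° in the picture. The ball is in the middle under it, and the side view at the right shows the same.

```bash
python3 - <<'E'
from h import *
T=cv2.imread("pics/top0.png");S=cv2.imread("pics/side0.png")
C={}
for n,I,box,th in (("top",T,(168,172,202,195),28),("side",S,(172,195,210,222),75)):
    p,l,s=blob((I.max(2)<th).astype(np.uint8),box)
    r=cv2.minAreaRect(cv2.findNonZero(l)); C[n]=r[0]; print(n,p,s,r)
    w=np.array([onz(n,x,.15) for x in cv2.boxPoints(r)]); print(w)
    d=max([w[1]-w[0],w[2]-w[1]],key=np.linalg.norm); print("len",np.linalg.norm(d),"ang",np.degrees(np.arctan2(d[1],d[0])), "c",onz(n,r[0],.15))
print("tri",two(C["top"],C["side"]))
# dish rim: gray low saturation
hsv=cv2.cvtColor(T,cv2.COLOR_BGR2HSV); m=((hsv[...,1]<60)&(hsv[...,2]>50)).astype(np.uint8)
p,l,s=blob(m,(155,150,232,225)); l=cv2.morphologyEx(l,cv2.MORPH_OPEN,np.ones((5,5)))
e=cv2.fitEllipse(cv2.convexHull(max(cv2.findContours(l,0,2)[0],key=cv2.contourArea))); print("rim",e,onz("top",e[0],.054))
# ball in side
B=onz("side",(602*0+150+ (602-430)/4,190+200/4),.03+.005+.016); print("ball",B)
# edge refine: fit by saturated-white not done; bystander heights
s=ctrl.observe(); print(R.from_rotvec(s["ee_rot"]).as_matrix())
E
```

```text
top [184.3224 182.8158] [172 177  26  13 152] ((184.9871063232422, 182.7464141845703), (26.49674415588379, 6.691097259521484), 15.52410888671875)
[[0.5876 0.1245 0.15  ]
 [0.6028 0.1202 0.15  ]
 [0.5844 0.0601 0.15  ]
 [0.5692 0.0644 0.15  ]]
len 0.06292281761379213 ang -107.07939382490152 c [0.586  0.0923 0.15  ]
side [188.6316 209.1174] [176 201  26  17 247] ((189.01458740234375, 209.04014587402344), (9.483369827270508, 26.655960083007812), 70.01689910888672)
[[0.6065 0.1144 0.15  ]
 [0.5854 0.0519 0.15  ]
 [0.5551 0.0723 0.15  ]
 [0.5764 0.1329 0.15  ]]
len 0.06597205835546555 ang -108.60131476635704 c [0.5808 0.0934 0.15  ]
tri (array([0.5851, 0.0917, 0.1472]), np.float64(0.0032672580270929293))
rim ((195.78863525390625, 176.46571350097656), (29.05061912536621, 51.783203125), 108.92904663085938) [0.6148 0.0811 0.054 ]
ball [0.5812 0.0904 0.051 ]
[[-0.9445 -0.3285 -0.0007]
 [-0.3285  0.9445  0.0016]
 [ 0.0001  0.0017 -1.    ]]
```

```bash
python3 -m pendant '[{"tx":-2,"ty":1.5,"tz":0,"wz":-2,"hand":1},{"tx":-6,"ty":4.5,"tz":0,"wz":-5,"hand":1},{"tx":-10,"ty":7.6,"tz":0,"wz":-9,"hand":1},{"tx":-15,"ty":11.4,"tz":0,"wz":-14,"hand":1},{"tx":-20,"ty":15.2,"tz":0,"wz":-19,"hand":1},{"tx":-25,"ty":19,"tz":0,"wz":-24,"hand":1},{"tx":-30,"ty":22.9,"tz":0,"wz":-29,"hand":1},{"tx":-35,"ty":26.7,"tz":0,"wz":-34,"hand":1},{"tx":-40,"ty":30.5,"tz":0,"wz":-39,"hand":1},{"tx":-45,"ty":34.3,"tz":0,"wz":-44,"hand":1},{"tx":-49,"ty":37.4,"tz":0,"wz":-48,"hand":1},{"tx":-52,"ty":39.7,"tz":0,"wz":-51,"hand":1}]' 60
python3 - <<'E'
from h import *
s=ctrl.observe(); M=R.from_rotvec(s["ee_rot"]).as_matrix(); print(s["clock"],s["tool_pos"],s["qpos"])
d=np.array([.585,.092,.205])-s["tool_pos"]; print("tool shift cm",M.T@d*100,"y ang",np.degrees(np.arctan2(M[1,1],M[0,1])),M[:,2])
E
```

```text
0.1 [ 0.1806 -0.519   0.2305] [-0.9514  0.2557  0.1071 -0.0004 -1.4239 -0.2846]
tool shift cm [-58.2671  44.4228   2.6189] y ang 109.17847958430092 [-0.0007  0.0016 -1.    ]invalid input at $[0]: expected keys tx, ty, tz, wx, wy, wz, hand
```

```bash
python3 -m pendant '[{"tx":-2,"ty":1.5,"tz":0,"wx":0,"wy":0,"wz":-2,"hand":1},{"tx":-6,"ty":4.5,"tz":0,"wx":0,"wy":0,"wz":-5,"hand":1},{"tx":-10,"ty":7.6,"tz":0,"wx":0,"wy":0,"wz":-9,"hand":1},{"tx":-15,"ty":11.4,"tz":0,"wx":0,"wy":0,"wz":-14,"hand":1},{"tx":-20,"ty":15.2,"tz":0,"wx":0,"wy":0,"wz":-19,"hand":1},{"tx":-25,"ty":19,"tz":0,"wx":0,"wy":0,"wz":-24,"hand":1},{"tx":-30,"ty":22.9,"tz":0,"wx":0,"wy":0,"wz":-29,"hand":1},{"tx":-35,"ty":26.7,"tz":0,"wx":0,"wy":0,"wz":-34,"hand":1},{"tx":-40,"ty":30.5,"tz":0,"wx":0,"wy":0,"wz":-39,"hand":1},{"tx":-45,"ty":34.3,"tz":0,"wx":0,"wy":0,"wz":-44,"hand":1},{"tx":-49,"ty":37.4,"tz":0,"wx":0,"wy":0,"wz":-48,"hand":1},{"tx":-52,"ty":39.7,"tz":0,"wx":0,"wy":0,"wz":-51,"hand":1}]' 60
python3 - <<'E'
from h import *
s=ctrl.observe(); M=R.from_rotvec(s["ee_rot"]).as_matrix(); print(s["clock"],s["tool_pos"],s["qpos"])
d=np.array([.585,.092,.205])-s["tool_pos"]; print("tool shift cm",M.T@d*100,"y ang",np.degrees(np.arctan2(M[1,1],M[0,1])),M[:,2])
E
```

```text
clock: 1.6
tool_pos: [0.542, 0.0285, 0.2305]
ee_rot: [1.81, -2.567, -0.001]
contact_force: [0.8, -0.9, 0.0]
grip_width: 0.997
1.6 [0.542  0.0285 0.2305] [ 0.3409  0.2419  0.0889 -0.0003 -1.4191 -0.6833]
tool shift cm [-7.4224 -1.9231  2.5442] y ang 160.37805748604865 [-0.0014 -0.0001 -1.    ]
```

```bash
python3 -m pendant '[{"tx":-3,"ty":-0.8,"tz":0.5,"wx":0,"wy":0,"wz":-1,"hand":1},{"tx":-6,"ty":-1.5,"tz":1.5,"wx":0,"wy":0,"wz":-2,"hand":1},{"tx":-7.4,"ty":-1.9,"tz":2.5,"wx":0,"wy":0,"wz":-2.1,"hand":1},{"tx":-7.4,"ty":-1.9,"tz":2.5,"wx":0,"wy":0,"wz":-2.1,"hand":1},{"tx":-7.4,"ty":-1.9,"tz":2.5,"wx":0,"wy":0,"wz":-2.1,"hand":1}]'
python3 - <<'E'
from h import *
s=ctrl.observe(); M=R.from_rotvec(s["ee_rot"]).as_matrix(); p=s["tool_pos"];print("y ang",np.degrees(np.arctan2(M[1,1],M[0,1])),M[:,2])
T=optics.capture("top")[...,::-1].copy();S=optics.capture("side")[...,::-1].copy()
cv2.imwrite("pics/top1.png",T);cv2.imwrite("pics/side1.png",S)
print("tcp side px",proj("side",p),proj("top",p), "grip est px",proj("side",[.585,.092,.148]))
r,l,st=blob((S.max(2)<75).astype(np.uint8),(172,200,212,222));print(st,cv2.minAreaRect(cv2.findNonZero(l)))
x=cv2.resize(T[130:240,120:250],None,fx=3,fy=3,interpolation=2); y=cv2.resize(S[130:270,130:240],None,fx=3.6,fy=3.6,interpolation=2)
c=np.zeros((510,800,3),np.uint8); c[:330,:390]=x; c[:504,395:791]=y; cv2.imwrite("pics/crop2.png",c)
E
```

```text
clock: 2.22
tool_pos: [0.5842, 0.0888, 0.2067]
ee_rot: [-1.852, 2.538, -0.001]
contact_force: [0.3, 0.1, 0.4]
grip_width: 0.999
y ang 162.24821722406924 [ 0.0003 -0.0003 -1.    ]
tcp side px [[187.3505 187.9549]] [[181.9513 180.1787]] grip est px [[188.2283 208.7427]]
[176 202  26  16 236] ((189.0205535888672, 209.0548095703125), (9.24625015258789, 26.685382843017578), 69.44395446777344)
```

View pics/crop2.png

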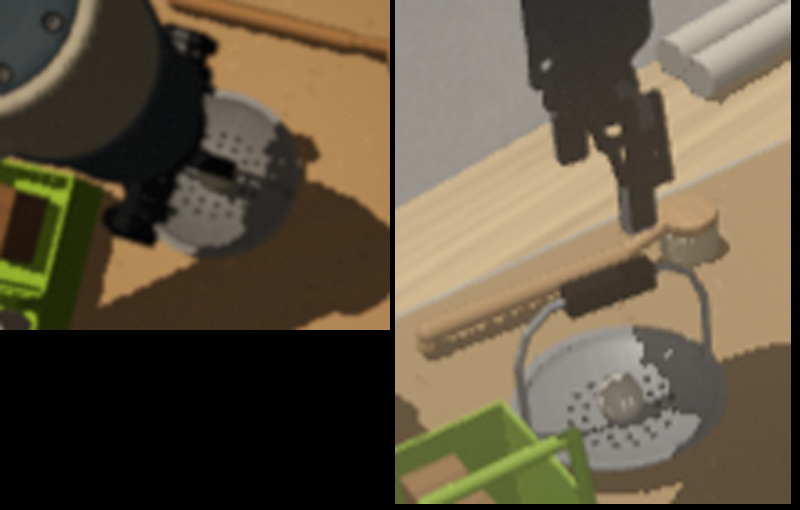

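The side crop shows the fingers straddling the grip from above (near finger at (637,220), far finger at (570,150), grip at (610,287)). The ball is in the middle and nothing has moved. I'll go down now.

```bash
python3 -m pendant '[{"tx":0,"ty":0,"tz":1,"wx":0,"wy":0,"wz":0,"hand":1},{"tx":0,"ty":0,"tz":2.5,"wx":0,"wy":0,"wz":0,"hand":1},{"tx":0,"ty":0,"tz":4,"wx":0,"wy":0,"wz":0,"hand":1},{"tx":0,"ty":0,"tz":5.5,"wx":0,"wy":0,"wz":0,"hand":0.7},{"tx":0,"ty":0,"tz":6.5,"wx":0,"wy":0,"wz":0,"hand":0.4},{"tx":0,"ty":0,"tz":7.3,"wx":0,"wy":0,"wz":0,"hand":0.2},{"tx":0,"ty":0,"tz":7.6,"wx":0,"wy":0,"wz":0,"hand":0},{"tx":0,"ty":0,"tz":7.6,"wx":0,"wy":0,"wz":0,"hand":-0.2},{"tx":0,"ty":0,"tz":7.6,"wx":0,"wy":0,"wz":0,"hand":-0.3},{"tx":0,"ty":0,"tz":7.6,"wx":0,"wy":0,"wz":0,"hand":-0.3}]' 30
python3 - <<'E'
from h import *
s=ctrl.observe(); M=R.from_rotvec(s["ee_rot"]).as_matrix(); p=s["tool_pos"];print(p,"y ang",np.degrees(np.arctan2(M[1,1],M[0,1])),M[:,2])
T=optics.capture("top")[...,::-1].copy();S=optics.capture("side")[...,::-1].copy()
cv2.imwrite("pics/top2.png",T);cv2.imwrite("pics/side2.png",S)
g=p+[0,0,.019]; print("grasp px",proj("side",g),proj("top",g))
x=cv2.resize(T[140:230,140:250],None,fx=3.5,fy=3.5,interpolation=2); y=cv2.resize(S[160:260,140:240],None,fx=4,fy=4,interpolation=2)
c=np.zeros((410,800,3),np.uint8); c[:315,:385]=x; c[:400,390:790]=y; cv2.imwrite("pics/crop3.png",c)
E
```

```text
clock: 3.58
tool_pos: [0.5846, 0.0896, 0.1307]
ee_rot: [-1.852, 2.536, -0.0]
contact_force: [0.9, -0.4, -0.1]
grip_width: 0.348
[0.5846 0.0896 0.1307] y ang 162.28254116013315 [ 0.0007  0.0003 -1.    ]
grasp px [[189.0133 207.753 ]] [[186.1455 183.3129]]
```

View pics/crop3.png

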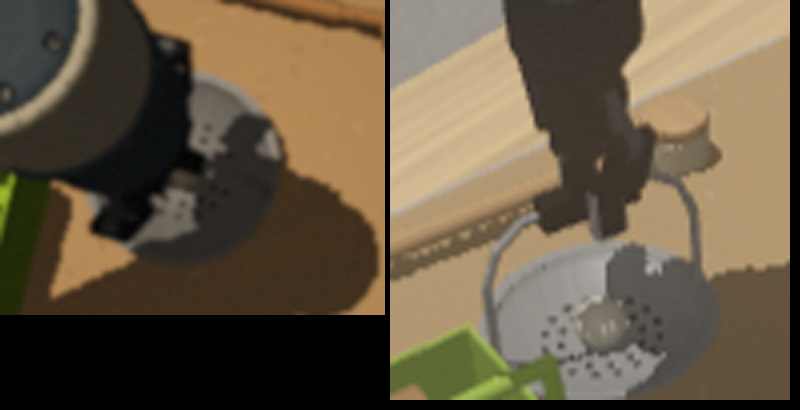

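The near finger at (603,218) is in front of the grip and the far finger is behind it, with the hoop legs clear and the ball centred. I'll close in small steps.

```bash
python3 -m pendant '[{"tx":0,"ty":0,"tz":0,"wx":0,"wy":0,"wz":0,"hand":-0.35},{"tx":0,"ty":0,"tz":0,"wx":0,"wy":0,"wz":0,"hand":-0.4},{"tx":0,"ty":0,"tz":0,"wx":0,"wy":0,"wz":0,"hand":-0.45},{"tx":0,"ty":0,"tz":0,"wx":0,"wy":0,"wz":0,"hand":-0.49},{"tx":0,"ty":0,"tz":0,"wx":0,"wy":0,"wz":0,"hand":-0.52},{"tx":0,"ty":0,"tz":0,"wx":0,"wy":0,"wz":0,"hand":-0.54},{"tx":0,"ty":0,"tz":0,"wx":0,"wy":0,"wz":0,"hand":-0.56},{"tx":0,"ty":0,"tz":0,"wx":0,"wy":0,"wz":0,"hand":-0.58},{"tx":0,"ty":0,"tz":0,"wx":0,"wy":0,"wz":0,"hand":-0.6},{"tx":0,"ty":0,"tz":0,"wx":0,"wy":0,"wz":0,"hand":-0.62},{"tx":0,"ty":0,"tz":0,"wx":0,"wy":0,"wz":0,"hand":-0.64},{"tx":0,"ty":0,"tz":0,"wx":0,"wy":0,"wz":0,"hand":-0.66}]' 30
python3 -m pendant '[{"tx":0,"ty":0,"tz":0,"wx":0,"wy":0,"wz":0,"hand":-0.7},{"tx":0,"ty":0,"tz":0,"wx":0,"wy":0,"wz":0,"hand":-0.75},{"tx":0,"ty":0,"tz":0,"wx":0,"wy":0,"wz":0,"hand":-0.8},{"tx":0,"ty":0,"tz":0,"wx":0,"wy":0,"wz":0,"hand":-0.85}]' 30
python3 -c "
from h import *
s=ctrl.observe(); print(s['moment'],s['contact_force'],s['grip_width'])"
```

```text
clock: 5.18
tool_pos: [0.5847, 0.0897, 0.1305]
ee_rot: [-1.853, 2.536, -0.0]
contact_force: [1.6, -0.6, 0.9]
grip_width: 0.186
clock: 5.68
tool_pos: [0.5846, 0.0896, 0.1305]
ee_rot: [-1.853, 2.537, -0.0]
contact_force: [2.6, -0.8, 0.9]
grip_width: 0.184
[ 0.1245 -0.7527  0.0021] [ 2.5626 -0.7838  0.8713] 0.18380732142720504
```

Holding at 15.6 mm, which matches the grip. I'll firm up the grip, then lift gently.

```bash
python3 -m pendant '[{"tx":0,"ty":0,"tz":0,"wx":0,"wy":0,"wz":0,"hand":-1},{"tx":0,"ty":0,"tz":0,"wx":0,"wy":0,"wz":0,"hand":-1}]' 50
python3 -m pendant '[{"tx":0,"ty":0,"tz":0,"wx":0,"wy":0,"wz":0,"hand":-1},{"tx":0,"ty":0,"tz":-0.05,"wx":0,"wy":0,"wz":0,"hand":-1},{"tx":0,"ty":0,"tz":-0.15,"wx":0,"wy":0,"wz":0,"hand":-1},{"tx":0,"ty":0,"tz":-0.3,"wx":0,"wy":0,"wz":0,"hand":-1},{"tx":0,"ty":0,"tz":-0.5,"wx":0,"wy":0,"wz":0,"hand":-1},{"tx":0,"ty":0,"tz":-0.7,"wx":0,"wy":0,"wz":0,"hand":-1},{"tx":0,"ty":0,"tz":-0.85,"wx":0,"wy":0,"wz":0,"hand":-1},{"tx":0,"ty":0,"tz":-0.95,"wx":0,"wy":0,"wz":0,"hand":-1},{"tx":0,"ty":0,"tz":-1,"wx":0,"wy":0,"wz":0,"hand":-1},{"tx":0,"ty":0,"tz":-1,"wx":0,"wy":0,"wz":0,"hand":-1}]' 80
python3 - <<'E'
from h import *
s=ctrl.observe(); M=R.from_rotvec(s["ee_rot"]).as_matrix(); print(s["moment"],M[:,2])
S=optics.capture("side")[...,::-1].copy(); cv2.imwrite("pics/side3.png",S)
cv2.imwrite("pics/crop4.png",cv2.resize(S[160:260,140:240],None,fx=5,fy=5,interpolation=2))
E
```

```text
clock: 5.92
tool_pos: [0.5846, 0.0896, 0.1305]
ee_rot: [-1.853, 2.536, -0.0]
contact_force: [1.5, -0.3, 2.3]
grip_width: 0.178
clock: 7.18
tool_pos: [0.5844, 0.0896, 0.1403]
ee_rot: [-1.853, 2.537, 0.0]
contact_force: [0.5, 0.5, -4.5]
grip_width: 0.17
[ 0.0091 -0.0157 -0.0361] [-0.      0.0001 -1.    ]
```

View pics/crop4.png

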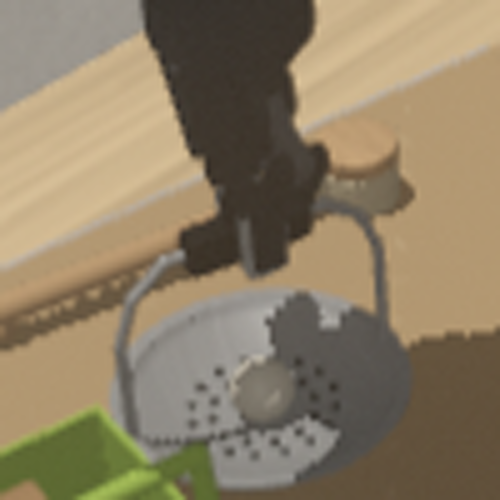

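Lifted and hanging level, with the ball at (265,392) in the middle of the hole ring. I'll raise it the rest of the way.

```bash
python3 -m pendant '[{"tx":0,"ty":0,"tz":-0.1,"wx":0,"wy":0,"wz":0,"hand":-1},{"tx":0,"ty":0,"tz":-0.4,"wx":0,"wy":0,"wz":0,"hand":-1},{"tx":0,"ty":0,"tz":-1,"wx":0,"wy":0,"wz":0,"hand":-1},{"tx":0,"ty":0,"tz":-1.9,"wx":0,"wy":0,"wz":0,"hand":-1},{"tx":0,"ty":0,"tz":-3,"wx":0,"wy":0,"wz":0,"hand":-1},{"tx":0,"ty":0,"tz":-4.2,"wx":0,"wy":0,"wz":0,"hand":-1},{"tx":0,"ty":0,"tz":-5.5,"wx":0,"wy":0,"wz":0,"hand":-1},{"tx":0,"ty":0,"tz":-6.6,"wx":0,"wy":0,"wz":0,"hand":-1},{"tx":0,"ty":0,"tz":-7.5,"wx":0,"wy":0,"wz":0,"hand":-1},{"tx":0,"ty":0,"tz":-8.1,"wx":0,"wy":0,"wz":0,"hand":-1},{"tx":0,"ty":0,"tz":-8.4,"wx":0,"wy":0,"wz":0,"hand":-1},{"tx":0,"ty":0,"tz":-8.5,"wx":0,"wy":0,"wz":0,"hand":-1}]'
python3 - <<'E'
from h import *
s=ctrl.observe(); M=R.from_rotvec(s["ee_rot"]).as_matrix(); p=s["tool_pos"]
# refine the front edge from first top picture: colour change across the edge, fitted line
T=cv2.imread("pics/top0.png"); k=.64
d=np.array([.4911,-.2102,p[2]])-p; print(s["clock"],"shift cm",M.T@d*100,"tool y ang",np.degrees(np.arctan2(M[1,1],M[0,1])),"q",s["qpos"],M[:,2])
cv2.imwrite("pics/edge.png",np.hstack([cv2.resize(T[125:165,285:345],None,fx=6.5,fy=6.5,interpolation=2),cv2.resize(T[285:325,265:325],None,fx=6.5,fy=6.5,interpolation=2)]))
E
```

```text
clock: 8.72
tool_pos: [0.5843, 0.0895, 0.2252]
ee_rot: [1.853, -2.537, -0.0]
contact_force: [0.0, 0.3, -3.9]
grip_width: 0.171
8.725 shift cm [31.3883 -0.2438  0.0053] tool y ang 162.2827451044659 q [ 0.4163  0.3393  0.2094 -0.0001 -1.4412 -0.7255] [-0.0004 -0.0001 -1.    ]
```

View pics/edge.png

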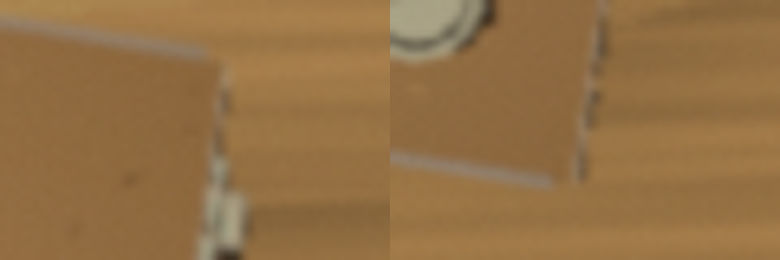

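The corners at full zoom are (319.2,134.2) and (293.9,313.2) px, which puts the edge at about -10.4° with its midpoint unchanged. I'll turn the dish in place first, smoothly, by +83° about the tool's z.

```bash
python3 -m pendant '[{"tx":0,"ty":0,"tz":0,"wx":0,"wy":0,"wz":0.3,"hand":-1},{"tx":0,"ty":0,"tz":0,"wx":0,"wy":0,"wz":0.8,"hand":-1},{"tx":0,"ty":0,"tz":0,"wx":0,"wy":0,"wz":1.7,"hand":-1},{"tx":0,"ty":0,"tz":0,"wx":0,"wy":0,"wz":2.8,"hand":-1},{"tx":0,"ty":0,"tz":0,"wx":0,"wy":0,"wz":4.2,"hand":-1},{"tx":0,"ty":0,"tz":0,"wx":0,"wy":0,"wz":5.9,"hand":-1},{"tx":0,"ty":0,"tz":0,"wx":0,"wy":0,"wz":7.8,"hand":-1},{"tx":0,"ty":0,"tz":0,"wx":0,"wy":0,"wz":10.1,"hand":-1},{"tx":0,"ty":0,"tz":0,"wx":0,"wy":0,"wz":12.6,"hand":-1},{"tx":0,"ty":0,"tz":0,"wx":0,"wy":0,"wz":15.4,"hand":-1},{"tx":0,"ty":0,"tz":0,"wx":0,"wy":0,"wz":18.5,"hand":-1},{"tx":0,"ty":0,"tz":0,"wx":0,"wy":0,"wz":21.8,"hand":-1}]'
python3 -m pendant '[{"tx":0,"ty":0,"tz":0,"wx":0,"wy":0,"wz":3.3,"hand":-1},{"tx":0,"ty":0,"tz":0,"wx":0,"wy":0,"wz":6.6,"hand":-1},{"tx":0,"ty":0,"tz":0,"wx":0,"wy":0,"wz":9.9,"hand":-1},{"tx":0,"ty":0,"tz":0,"wx":0,"wy":0,"wz":13.2,"hand":-1},{"tx":0,"ty":0,"tz":0,"wx":0,"wy":0,"wz":16.5,"hand":-1},{"tx":0,"ty":0,"tz":0,"wx":0,"wy":0,"wz":19.8,"hand":-1},{"tx":0,"ty":0,"tz":0,"wx":0,"wy":0,"wz":23.1,"hand":-1},{"tx":0,"ty":0,"tz":0,"wx":0,"wy":0,"wz":26.4,"hand":-1},{"tx":0,"ty":0,"tz":0,"wx":0,"wy":0,"wz":29.7,"hand":-1},{"tx":0,"ty":0,"tz":0,"wx":0,"wy":0,"wz":33,"hand":-1},{"tx":0,"ty":0,"tz":0,"wx":0,"wy":0,"wz":36.3,"hand":-1},{"tx":0,"ty":0,"tz":0,"wx":0,"wy":0,"wz":39.6,"hand":-1}]'
python3 -m pendant '[{"tx":0,"ty":0,"tz":0,"wx":0,"wy":0,"wz":3.5,"hand":-1},{"tx":0,"ty":0,"tz":0,"wx":0,"wy":0,"wz":6.4,"hand":-1},{"tx":0,"ty":0,"tz":0,"wx":0,"wy":0,"wz":9.1,"hand":-1},{"tx":0,"ty":0,"tz":0,"wx":0,"wy":0,"wz":11.6,"hand":-1},{"tx":0,"ty":0,"tz":0,"wx":0,"wy":0,"wz":13.7,"hand":-1},{"tx":0,"ty":0,"tz":0,"wx":0,"wy":0,"wz":15.6,"hand":-1},{"tx":0,"ty":0,"tz":0,"wx":0,"wy":0,"wz":17.2,"hand":-1},{"tx":0,"ty":0,"tz":0,"wx":0,"wy":0,"wz":18.6,"hand":-1},{"tx":0,"ty":0,"tz":0,"wx":0,"wy":0,"wz":19.7,"hand":-1},{"tx":0,"ty":0,"tz":0,"wx":0,"wy":0,"wz":20.5,"hand":-1},{"tx":0,"ty":0,"tz":0,"wx":0,"wy":0,"wz":21,"hand":-1},{"tx":0,"ty":0,"tz":0,"wx":0,"wy":0,"wz":21.3,"hand":-1}]'
python3 - <<'E'
from h import *
s=ctrl.observe(); M=R.from_rotvec(s["ee_rot"]).as_matrix(); p=s["tool_pos"]
d=np.array([.491,-.210,p[2]])-p; print(s["clock"],"shift cm",M.T@d*100,"tool y ang",np.degrees(np.arctan2(M[1,1],M[0,1])),"q",s["qpos"],M[:,2])
S=optics.capture("side")[...,::-1].copy(); cv2.imwrite("pics/side4.png",S)
cv2.imwrite("pics/crop5.png",cv2.resize(S[130:250,130:250],None,fx=4,fy=4,interpolation=2))
E
```

```text
clock: 10.22
tool_pos: [0.5844, 0.0896, 0.2253]
ee_rot: [-1.335, 2.844, -0.0]
contact_force: [-0.4, 0.8, -3.2]
grip_width: 0.171
clock: 11.72
tool_pos: [0.5844, 0.0896, 0.2253]
ee_rot: [-0.293, 3.128, 0.0]
contact_force: [-0.4, -0.2, -3.5]
grip_width: 0.18
clock: 13.22
tool_pos: [0.5844, 0.0895, 0.2253]
ee_rot: [0.286, 3.129, 0.0]
contact_force: [-0.8, -0.6, -3.5]
grip_width: 0.174
13.225 shift cm [  3.7569 -31.1491  -0.0005] tool y ang 79.562416314738 q [ 0.4162  0.3392  0.2095 -0.     -1.4411 -2.1692] [ 0.  0. -1.]
```

View pics/crop5.png

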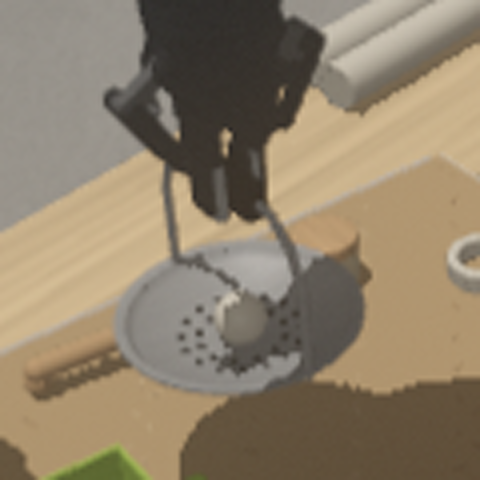

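The dish is turned (tool y 79.6°, so the hoop is at -10.4°), level, and the ball is in the middle at (241,318). Next is a slow straight move to over the front edge.

```bash
python3 -m pendant '[{"tx":0.01,"ty":-0.07,"tz":0,"wx":0,"wy":0,"wz":0,"hand":-1},{"tx":0.03,"ty":-0.22,"tz":0,"wx":0,"wy":0,"wz":0,"hand":-1},{"tx":0.05,"ty":-0.44,"tz":0,"wx":0,"wy":0,"wz":0,"hand":-1},{"tx":0.09,"ty":-0.73,"tz":0,"wx":0,"wy":0,"wz":0,"hand":-1},{"tx":0.13,"ty":-1.09,"tz":0,"wx":0,"wy":0,"wz":0,"hand":-1},{"tx":0.18,"ty":-1.53,"tz":0,"wx":0,"wy":0,"wz":0,"hand":-1},{"tx":0.25,"ty":-2.04,"tz":0,"wx":0,"wy":0,"wz":0,"hand":-1},{"tx":0.32,"ty":-2.62,"tz":0,"wx":0,"wy":0,"wz":0,"hand":-1},{"tx":0.39,"ty":-3.27,"tz":0,"wx":0,"wy":0,"wz":0,"hand":-1},{"tx":0.48,"ty":-4.0,"tz":0,"wx":0,"wy":0,"wz":0,"hand":-1},{"tx":0.58,"ty":-4.8,"tz":0,"wx":0,"wy":0,"wz":0,"hand":-1},{"tx":0.68,"ty":-5.67,"tz":0,"wx":0,"wy":0,"wz":0,"hand":-1}]'
python3 -m pendant '[{"tx":0.1,"ty":-0.87,"tz":0,"wx":0,"wy":0,"wz":0,"hand":-1},{"tx":0.21,"ty":-1.73,"tz":0,"wx":0,"wy":0,"wz":0,"hand":-1},{"tx":0.31,"ty":-2.6,"tz":0,"wx":0,"wy":0,"wz":0,"hand":-1},{"tx":0.42,"ty":-3.47,"tz":0,"wx":0,"wy":0,"wz":0,"hand":-1},{"tx":0.52,"ty":-4.33,"tz":0,"wx":0,"wy":0,"wz":0,"hand":-1},{"tx":0.63,"ty":-5.2,"tz":0,"wx":0,"wy":0,"wz":0,"hand":-1},{"tx":0.73,"ty":-6.07,"tz":0,"wx":0,"wy":0,"wz":0,"hand":-1},{"tx":0.83,"ty":-6.93,"tz":0,"wx":0,"wy":0,"wz":0,"hand":-1},{"tx":0.94,"ty":-7.8,"tz":0,"wx":0,"wy":0,"wz":0,"hand":-1},{"tx":1.04,"ty":-8.67,"tz":0,"wx":0,"wy":0,"wz":0,"hand":-1},{"tx":1.15,"ty":-9.53,"tz":0,"wx":0,"wy":0,"wz":0,"hand":-1},{"tx":1.25,"ty":-10.4,"tz":0,"wx":0,"wy":0,"wz":0,"hand":-1}]'
python3 -m pendant '[{"tx":0.1,"ty":-0.87,"tz":0,"wx":0,"wy":0,"wz":0,"hand":-1},{"tx":0.21,"ty":-1.73,"tz":0,"wx":0,"wy":0,"wz":0,"hand":-1},{"tx":0.31,"ty":-2.6,"tz":0,"wx":0,"wy":0,"wz":0,"hand":-1},{"tx":0.42,"ty":-3.47,"tz":0,"wx":0,"wy":0,"wz":0,"hand":-1},{"tx":0.52,"ty":-4.33,"tz":0,"wx":0,"wy":0,"wz":0,"hand":-1},{"tx":0.63,"ty":-5.2,"tz":0,"wx":0,"wy":0,"wz":0,"hand":-1},{"tx":0.73,"ty":-6.07,"tz":0,"wx":0,"wy":0,"wz":0,"hand":-1},{"tx":0.83,"ty":-6.93,"tz":0,"wx":0,"wy":0,"wz":0,"hand":-1},{"tx":0.94,"ty":-7.8,"tz":0,"wx":0,"wy":0,"wz":0,"hand":-1},{"tx":1.04,"ty":-8.67,"tz":0,"wx":0,"wy":0,"wz":0,"hand":-1},{"tx":1.15,"ty":-9.53,"tz":0,"wx":0,"wy":0,"wz":0,"hand":-1},{"tx":1.25,"ty":-10.4,"tz":0,"wx":0,"wy":0,"wz":0,"hand":-1}]'
python3 -m pendant '[{"tx":0.1,"ty":-0.78,"tz":0,"wx":0,"wy":0,"wz":0,"hand":-1},{"tx":0.18,"ty":-1.49,"tz":0,"wx":0,"wy":0,"wz":0,"hand":-1},{"tx":0.26,"ty":-2.13,"tz":0,"wx":0,"wy":0,"wz":0,"hand":-1},{"tx":0.33,"ty":-2.7,"tz":0,"wx":0,"wy":0,"wz":0,"hand":-1},{"tx":0.39,"ty":-3.19,"tz":0,"wx":0,"wy":0,"wz":0,"hand":-1},{"tx":0.44,"ty":-3.62,"tz":0,"wx":0,"wy":0,"wz":0,"hand":-1},{"tx":0.48,"ty":-3.97,"tz":0,"wx":0,"wy":0,"wz":0,"hand":-1},{"tx":0.52,"ty":-4.26,"tz":0,"wx":0,"wy":0,"wz":0,"hand":-1},{"tx":0.54,"ty":-4.47,"tz":0,"wx":0,"wy":0,"wz":0,"hand":-1},{"tx":0.56,"ty":-4.61,"tz":0,"wx":0,"wy":0,"wz":0,"hand":-1},{"tx":0.57,"ty":-4.68,"tz":0,"wx":0,"wy":0,"wz":0,"hand":-1},{"tx":0.57,"ty":-4.68,"tz":0,"wx":0,"wy":0,"wz":0,"hand":-1}]'
python3 -m pendant '[{"tx":0,"ty":0,"tz":0,"wx":0,"wy":0,"wz":0,"hand":-1},{"tx":0,"ty":0,"tz":0,"wx":0,"wy":0,"wz":0,"hand":-1},{"tx":0,"ty":0,"tz":0,"wx":0,"wy":0,"wz":0,"hand":-1},{"tx":0,"ty":0,"tz":0,"wx":0,"wy":0,"wz":0,"hand":-1},{"tx":0,"ty":0,"tz":0,"wx":0,"wy":0,"wz":0,"hand":-1},{"tx":0,"ty":0,"tz":0,"wx":0,"wy":0,"wz":0,"hand":-1},{"tx":0,"ty":0,"tz":0,"wx":0,"wy":0,"wz":0,"hand":-1},{"tx":0,"ty":0,"tz":0,"wx":0,"wy":0,"wz":0,"hand":-1}]'
python3 - <<'E'
from h import *
s=ctrl.observe(); M=R.from_rotvec(s["ee_rot"]).as_matrix(); p=s["tool_pos"]
print("tool y ang",np.degrees(np.arctan2(M[1,1],M[0,1])),M[:,2],s["qvel"])
seat=p+[0,0,.019-.113]; print("seat est",seat,"px",proj("side",seat),"ball px exp",proj("side",seat+[0,0,.016]),proj("top",seat))
T=optics.capture("top")[...,::-1].copy();S=optics.capture("side")[...,::-1].copy()
cv2.imwrite("pics/top5.png",T);cv2.imwrite("pics/side5.png",S)
c=np.zeros((384,800,3),np.uint8); c[:300,:400]=cv2.resize(T,(400,300),interpolation=3); c[:384,410:794]=cv2.resize(S[130:258,230:358],None,fx=3,fy=3,interpolation=2); cv2.imwrite("pics/crop6.png",c)
E
```

```text
clock: 14.78
tool_pos: [0.5673, 0.0344, 0.2253]
ee_rot: [0.285, 3.129, -0.0]
contact_force: [0.1, -0.1, -2.8]
grip_width: 0.174
clock: 16.27
tool_pos: [0.5362, -0.0656, 0.2253]
ee_rot: [0.285, 3.129, 0.0]
contact_force: [0.4, -0.3, -3.1]
grip_width: 0.175
clock: 17.77
tool_pos: [0.5051, -0.1656, 0.2253]
ee_rot: [0.285, 3.129, 0.0]
contact_force: [-0.5, -0.5, -3.4]
grip_width: 0.174
clock: 19.27
tool_pos: [0.4912, -0.21, 0.2253]
ee_rot: [-0.285, -3.129, -0.0]
contact_force: [-0.3, -0.3, -2.7]
grip_width: 0.17
clock: 20.27
tool_pos: [0.4912, -0.21, 0.2253]
ee_rot: [0.285, 3.129, 0.0]
contact_force: [0.0, -0.3, -4.4]
grip_width: 0.172
tool y ang 79.58252117678545 [ 0.  0. -1.] [ 0.0019  0.0017  0.0002  0.0015 -0.0009  0.0008]
seat est [ 0.4912 -0.21    0.1313] px [[294.2756 172.9324]] ball px exp [[294.5609 167.8965]] [[313.4346 219.8028]]
```

View pics/crop6.png

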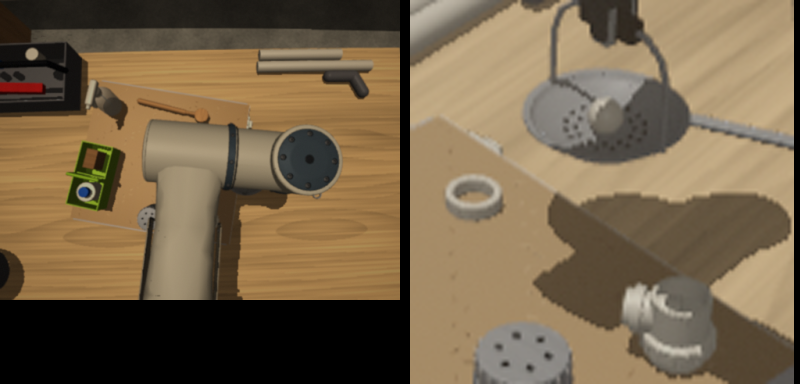

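The dish hangs over the front edge. The ball is at px (295,169), and I expected (294.6,167.9), so it is centred within about 2 mm. The bystanders are in place. Before handing in I'll check that the ball is still and that the bystanders have not moved since the start.

```bash
python3 - <<'E'
from h import *
fr=[optics.capture("side")[...,::-1].astype(int) for _ in range(8)]
b=lambda A:A[155:182,280:310]
print("ball diff first/last",np.abs(b(fr[0])-b(fr[-1])).max(), "vs 0.4s earlier pic",np.abs(b(cv2.imread("pics/side5.png").astype(int))-b(fr[-1])).max())
# dish outline: compare rim with the projected rim circle (level, 24 mm above underside)
s=ctrl.observe(); p=s["tool_pos"]; a=np.linspace(0,2*np.pi,90); rim=np.c_[p[0]+.074*np.cos(a),p[1]+.074*np.sin(a),np.full(90,p[2]+.019-.118+.024)]
q=proj("side",rim); print("rim expected px x",q[:,0].min(),q[:,0].max(),"y",q[:,1].min(),q[:,1].max(),"| seen about x",(524-410)/3+230,(690-410)/3+230,"y",130+70/3,130+161/3)
A=cv2.imread("pics/side0.png").astype(int)
for n,(x0,y0,x1,y1) in dict(tin=(248,238,286,298),caddy=(120,240,210,345),bottle=(88,175,128,260),nut=(238,184,264,204),valve=(298,218,335,256)).items():
    print(n,np.abs(A[y0:y1,x0:x1]-fr[-1][y0:y1,x0:x1]).mean().round(1))
print(s["clock"],s["qvel"],s["grip_width"])
E
```

```text
ball diff first/last 4 vs 0.4s earlier pic 4
rim expected px x 266.63159709928624 322.8399557272675 y 152.41422286328344 182.90628043049966 | seen about x 268.0 323.3333333333333 y 153.33333333333334 183.66666666666666
tin 7.1
caddy 10.2
bottle 8.5
nut 8.3
valve 25.1
20.775 [-0.0011  0.0001  0.0019 -0.0002  0.0008 -0.0002] 0.17394200699828646
```

```bash
python3 -c "
from bench import ticket; print(ticket.hand_in())"
```

```text
the job is handed in; nothing more can be done
None
```

I lifted the dish by its hoop grip, raised it about 95 mm and turned it 83° in place. I then carried it slowly to over the middle of the front edge and handed the job in at about 20.8 s, still holding it. The hand-in gave no verdict.

**Last checks**
- **Grip:** the fingers stood at 0.17 to 0.18 of full opening (about 15 mm on the 16 mm grip), with a load of about 3 to 4 N.
- **Position:** the dish centre came out at (0.491, -0.210), the measured middle of the edge. By the tool pose, the seat is about 0.10 m above the shelf top.
- **Turn and level:** the hoop is at -10.4°, against an edge measured at -10.4° (within about 0.5°). The tool axis is vertical, and the rim appears within about 1.5 px of where a level dish should show.
- **Ball:** it lies within about 2 mm of the middle. It did not change between pictures 0.4 s apart, and the joints were still.
- **Bystanders:** the caddy, bottle, tin and nut look almost unchanged in the side picture. The valve body's patch differed more (25 grey levels against 7 to 10), which I put down to the arm's shadow, since the valve body appears in the same place. I did not compare the brush and wrench by numbers, but the arm never came near them.

Two small disagreements remain. The two camera views of the grip missed each other by about 3 mm. The first, automatic fit of the dish rim was wrong, so I did not use it.

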